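Snap the sample box lid shut

ROBOT

A 7-joint arm with a two-finger parallel gripper is mounted at the origin on a cart in front of the work surface, level with it; the furniture and walls round the work are solid. World frame = base frame: x ahead of the robot, y to its left, z up, the work surface at z = 0. Lengths are in m, angles in rad, forces in N, time in s.
With the tool pointing down it reaches from about 0.4 to 0.85 m from the base axis. Payload 10.4 kg.
Tool frame: the origin (TCP) lies at the very end of the fingers, on their centre line; the grasp point (between the pads) lies 19 mm behind it (manip.tcp_to_grasp is the distance from the TCP to the grasp point, in m); x points along the fingers, y is the direction in which the jaws open and shut, and the axes are right-handed (so a half turn about x gives the same grasp; the last joint's range is limited). The gripper opens to 85 mm and grips with 20 to 120 N. Pads are 22 mm wide; open, the fingers measure 114 mm over their backs; the gripper's body (76 mm by 85 mm) begins 54 mm behind the grasp point. The pads swing forward as they close: fully open they stand 13 mm farther back than shut.
Start: joints at [-1.338, 0.332, -0.065, 1.46, 0.022, 1.35, -0.088], TCP at [0.158, 0.605, 0.231] pointing down, gripper open.
Joint ranges: [-2.6, 2.6], [-0.5, 2.12], [-1.47, 1.34], [0.16, 2.42], [-1.27, 4.41], [0.06, 2.06], [-2.6, 2.6]. Speed limits (rad/s): [2.22, 2.22, 2.79, 2.79, 3.14, 3.14, 3.14].

INTERFACE

Orientations are given as a unit quaternion [x, y, z, w].
In Python, from workcell import manip, cams, hand_in gives the robot as it stands.
- The arm moves only by the shell command python3 -m handwheel 'ROWS' [FORCE]. ROWS is text: rows parted by semicolons, each of 7 numbers parted by spaces: the shift along the tool's x, y, z in mm, then the turn, a rotation vector about the tool's x, y, z in rad, then the finger opening in mm, from 0 to 85.4. A call has 1 to 8 rows; each row shifts and turns the commanded pose from where the row before left it, along the tool's axes as they then stand; what a row does not reach is not made up. A row lasts 1/10 s, in which the tool goes at most 50 mm and 8.59 degrees, less where a joint would pass 70% of its speed; a pose out of reach is approached as far as the arm can. A call with a gripper value outside its range is refused whole. The fingers move at their own pace and stop on an object; FORCE is the grip in N (left out, the last holds). Time passes only in rows, so rows that do not move let the fingers close. It gives the time, the measured TCP pose, the force and the opening at its end, in the units of the state.
- manip.get_obs(): the state, without advancing time (a new reading comes with each control period).
- cams.camera(name): name is "scene" or "top" or "wrist"; returns a dict with "color" (384x512x3 uint8, blue, green, red), "depth" (384x512 float32, m along the optical axis (not along the pixel's ray), 0 where there is no reading), "camera_matrix" (3x3 intrinsics, pixels), "origin" and "attitude" of the camera in the world; the wrist camera has in their place "T_tool_cam" (4x4, takes a point from camera to tool coordinates, whose origin is the TCP and whose axes are the tool frame's). Camera axes: x right, y down, z forward; pixel columns grow to the right and rows downward; lengths in m; the calibration is good to about 2 mm. The wrist camera is an equidistant fisheye: a pixel r from the principal point sees the ray r / f radians off the axis. A picture is of the moment at which its call begins: read the wrist's pose just before it.
- hand_in(): hands the job in, once; it reports no verdict.
Trained networks look in the newest picture that a camera, given by its name, has taken for a name from the list of things; names that differ only in an ending like _2 or _b are one class to them, and where a whole thing is asked for, a point or a joint stands for the part that bears it (a point fixed in the world has none). Each returns a list of dicts, best first, with "conf" (0 to 1); they miss things now and then, are a little off and sometimes report something else, mostly with a low value. They report only what shows in the picture. A call takes as long as a camera call.
- cams.recognise(camera, thing): "box" ([left, top, width, height] in pixels, round what is visible of it).
- cams.outline_of(camera, thing): "region" (384x512 bool, what is visible of it) and "box" ([left, top, width, height] in pixels, round what is visible of it).
The state is a dict: "clock": time; "joint_pos": joint angles; "joint_velocities": joint speeds; "tau": joint torques, N m; "position": TCP position; "ee_rot": TCP orientation; "ft_force": force on the tool from outside, world axes, zero at the start; "torque": the same for the moment, N m; "grip_width": opening from 0.0 (shut) to 1.0 (fully open).
Only numpy, scipy, OpenCV 4.12 (cv2) and the standard library are available. Lean on these libraries where they do the work, as an engineer would, in place of code of your own. Each camera call takes 0.05 s, during which the arm holds its last target.

TASK

The lid of the clear sample box is in place, but the four blue sections of its rim still stand proud. Press round the rim with the fingertips until every section has clicked down flush with the white corners and stays down, then move clear. Do not pick up, tip or shove the box, and leave the other things on the bench alone.

Things in the scene. Friction and masses are not known exactly. Their poses are not given: they have to be found in the camera images.
- sample_box: Loose clear sample box, 0.8 kg, vials inside; rim 150 (its x) by 190 mm (its y). Origin: centre of its underside, z up; x points away from the robot within 25 degrees. Lid: fixed white corners (25 x 25 mm, tops 80 mm up), fixed white centre panel (top 75 mm up), and between the corners four blue rim sections. An open section stands 7 mm proud with the orange seal showing below; shut it is flush with the corners.
- rim_front_top (a point): Centre of the top face of the blue front (-x of the box, nearest the robot) rim section, 137 mm long along the rim and 22 mm wide, marked with five fine white ribs; moves with the section: 87 mm above the worktop while it stands proud, 80 mm when shut.
- rim_front (a joint): How far the front (-x of the box, nearest the robot) section is pressed straight down: 0 = proud, 0.007 m = clicked shut (rigid stop). It snaps: resistance peaks at about 7 N some 1 mm down, then falls; past 3.5 mm it pulls itself down to the stop and stays. Let go before that, it springs back up. Pressing on against the stop does no harm.
- rim_back_top (a point): Centre of the top face of the blue back (+x of the box, farthest from the robot) rim section, 137 mm long along the rim and 22 mm wide, marked with five fine white ribs; moves with the section: 87 mm above the worktop while it stands proud, 80 mm when shut.
- rim_back (a joint): How far the back (+x of the box, farthest from the robot) section is pressed straight down: 0 = proud, 0.007 m = clicked shut (rigid stop). It snaps: resistance peaks at about 7 N some 1 mm down, then falls; past 3.5 mm it pulls itself down to the stop and stays. Let go before that, it springs back up. Pressing on against the stop does no harm.
- rim_left_top (a point): Centre of the top face of the blue left (+y of the box) rim section, 97 mm long along the rim and 22 mm wide, marked with five fine white ribs; moves with the section: 87 mm above the worktop while it stands proud, 80 mm when shut.
- rim_left (a joint): How far the left (+y of the box) section is pressed straight down: 0 = proud, 0.007 m = clicked shut (rigid stop). It snaps: resistance peaks at about 7 N some 1 mm down, then falls; past 3.5 mm it pulls itself down to the stop and stays. Let go before that, it springs back up. Pressing on against the stop does no harm.
- rim_right_top (a point): Centre of the top face of the blue right (-y of the box) rim section, 97 mm long along the rim and 22 mm wide, marked with five fine white ribs; moves with the section: 87 mm above the worktop while it stands proud, 80 mm when shut.
- rim_right (a joint): How far the right (-y of the box) section is pressed straight down: 0 = proud, 0.007 m = clicked shut (rigid stop). It snaps: resistance peaks at about 7 N some 1 mm down, then falls; past 3.5 mm it pulls itself down to the stop and stays. Let go before that, it springs back up. Pressing on against the stop does no harm.
- dropper_blue: Small plastic screw-cap bottle with pale blue-green contents, 34 mm across, 62 mm high, standing close to the left of the box. Bystander; origin at the centre of its underside, z up.
- dropper_pink: The same small bottle with pink contents, 34 mm across, 62 mm high, standing close to the right of the box. Bystander; origin at the centre of its underside, z up.
- beaker: Small glass beaker, 46 mm across, 58 mm high, behind the box. Bystander; origin at the centre of its underside, z up.
- balance: Fixed analytical balance with glass doors at the left, 385 (its x) x 254 x 276 mm: an obstacle between the robot's start and the work. Origin at the centre of its underside, x away from the robot.
- big_bottle: Plastic screw-cap bottle, 75 mm across, 168 mm high, far to the right. Bystander, fixed in place; origin at the centre of its underside, z up.
- tube_rack: Stainless wire test-tube rack, 209 x 120 x 82 mm, at the back left. Bystander, fixed in place; origin at the centre of its underside.
- timer: White lab timer lying flat, 62 x 66 x 20 mm, at the front right. Bystander, fixed in place; origin at the centre of its underside.
- tape_roll: Roll of masking tape lying flat, 98 mm across, 20 mm high, to the right. Bystander, fixed in place; origin at the centre of its underside.
- notebook: Dark blue notebook lying flat, 208 x 148 x 12 mm, at the front left. Bystander, fixed in place; origin at the centre of its underside.

How it is judged:
By the outcome, as a careful person would: the job done as asked, in the order asked, and still so for the second after the job is handed in, with the robot touching nothing.
It also fails if it takes over 54 s, if anything falls off the work surface, if the arm or the gripper's body presses on something with over 40 N, if the wrist force passes 120 N, or if a joint passes its speed limit or range.

## Working session

There is one attempt and no reset: what is moved stays moved. The work goes in short steps, Python scripts to look and compute and a shell command to move; the robot and the scene stay as the last step left them, time stands still between calls to the robot, and variables do not carry over. Pictures are saved under pics/ and viewed, and the job is handed in when it is done.

```bash
ls; mkdir -p pics; python3 - <<'E'
from workcell import manip, cams
import cv2,numpy as np
o=manip.get_obs();print({k:np.round(v,3) for k,v in o.items()})
for n in ("scene","top"):
    c=cams.camera(n);cv2.imwrite(f"pics/{n}0.png",c["color"])
    print(n,c["camera_matrix"],c["origin"],c["attitude"])
    np.savez(f"{n}0.npz",**c)
    for t in ("rim_front","rim_back","rim_left","rim_right","sample_box","dropper_blue","dropper_pink","beaker","balance"):
        r=cams.recognise(n,t);print(t,[(x["box"],round(x["conf"],2)) for x in r[:3]])
E
```

```text
pics
{'clock': np.float64(0.0), 'joint_pos': array([-1.338,  0.333, -0.065,  1.461,  0.022,  1.35 , -0.088]), 'joint_velocities': array([0.001, 0.   , 0.   , 0.   , 0.001, 0.001, 0.   ]), 'tau': array([-1.0000e-03, -6.2543e+01,  4.9000e-02, -3.9162e+01,  1.6000e-02,
        1.0000e-02, -0.0000e+00]), 'position': array([0.158, 0.604, 0.23 ]), 'ee_rot': array([ 0.09 ,  0.701, -0.091,  0.701]), 'ft_force': array([ 0.351,  0.259, -1.01 ]), 'torque': array([ 0.036,  0.004, -0.012]), 'grip_width': np.float64(1.003)}
scene [[373.42011633   0.         251.0763796 ]
 [  0.         373.42011633 191.30134564]
 [  0.           0.           1.        ]] [-0.04774731 -0.98778411  0.74251799] [ 0.83588725 -0.21916503  0.12802723 -0.48669109]
rim_front [([229.2, 189.2, 26.5, 22.0], 0.82)]
rim_back [([363.6, 228.3, 31.5, 66.5], 0.74), ([258.3, 179.1, 28.0, 15.3], 0.61)]
rim_left [([227.1, 180.0, 29.5, 11.7], 0.54)]
rim_right [([262.3, 195.9, 25.7, 18.7], 0.6)]
sample_box [([228.9, 179.8, 61.5, 46.6], 0.83)]
dropper_blue [([223.6, 181.2, 6.5, 18.2], 0.54), ([230.1, 177.7, 61.2, 50.7], 0.36)]
dropper_p
[... 211 characters left out ...]
.11073739   0.         250.70944448]
 [  0.         488.11073739 190.23917096]
 [  0.           0.           1.        ]] [-0.27367805  0.11736319  1.96440082] [-0.6641359   0.72091368 -0.14412416  0.13577628]
rim_front [([250.7, 191.6, 31.9, 13.0], 0.51)]
rim_back []
rim_left [([240.4, 177.8, 5.4, 21.4], 0.69), ([254.3, 193.5, 30.6, 11.3], 0.33)]
rim_right [([280.1, 169.2, 7.3, 19.8], 0.44)]
sample_box [([238.6, 161.3, 51.7, 47.9], 0.94), ([351.4, 234.8, 14.5, 14.7], 0.54)]
dropper_blue [([222.2, 195.7, 11.0, 12.4], 0.52)]
dropper_pink [([251.0, 190.8, 33.3, 15.1], 0.49), ([292.0, 176.8, 8.0, 9.1], 0.47)]
beaker [([228.2, 144.2, 7.9, 14.3], 0.67)]
balance [([278.4, 167.5, 7.5, 24.7], 0.25)]
```

```bash
python3 - <<'E'
import cv2
a=cv2.imread("pics/scene0.png");b=cv2.imread("pics/top0.png")
cv2.imwrite("pics/scene0b.png",cv2.resize(a,(800,600)))
cv2.imwrite("pics/top0b.png",cv2.resize(b,(800,600)))
cv2.imwrite("pics/top0c.png",cv2.resize(b[130:240,190:330],None,fx=5,fy=5,interpolation=cv2.INTER_CUBIC))
E
```

```text
(no output)
```

View pics/scene0b.png

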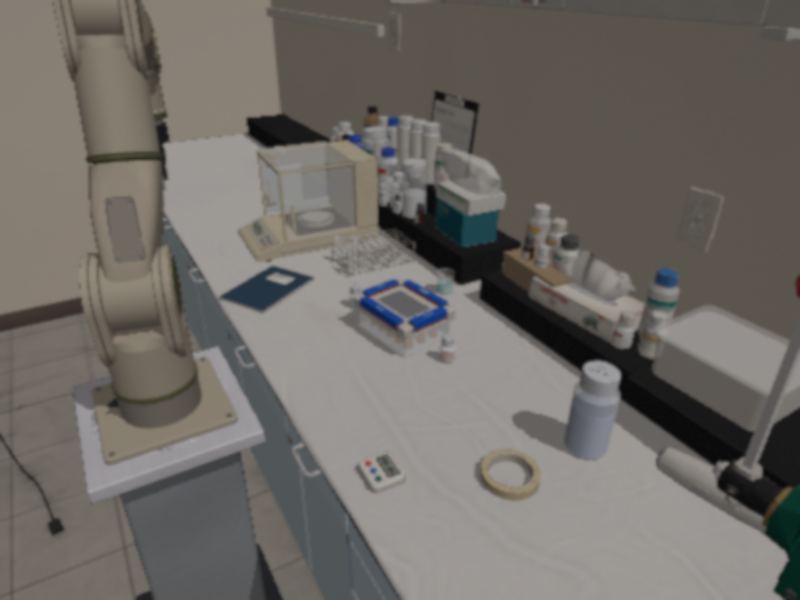

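View pics/top0b.png

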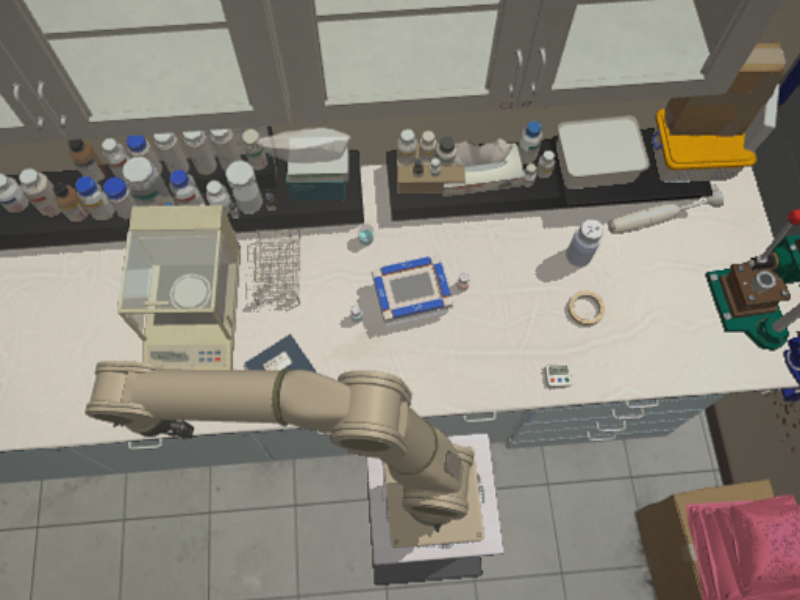

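View pics/top0c.png

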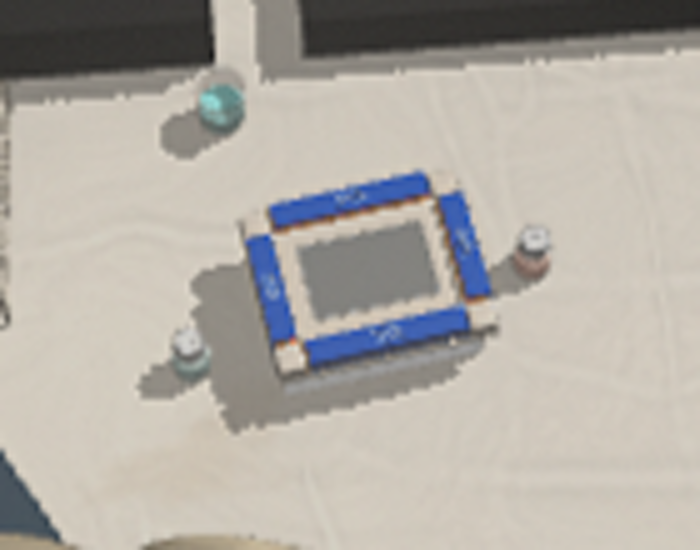

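The top view shows the box with four blue sections around crop pixel (370,270), with the bottles left and right and the beaker behind. Next I'll measure the section centres.

```bash
cat > h.py <<'E'
import numpy as np,cv2
from scipy.spatial.transform import Rotation as R
def ray(c,uv):
    K=c["camera_matrix"];d=np.array([(uv[0]-K[0,2])/K[0,0],(uv[1]-K[1,2])/K[1,1],1.])
    A=np.array(c["attitude"]);M=R.from_quat(A).as_matrix()
    return np.array(c["origin"]),M@d
def onz(c,uv,z):
    o,d=ray(c,uv);return o+d*(z-o[2])/d[2]
E
python3 - <<'E'
from h import *
for n in("top","scene"):
    c=np.load(f"{n}0.npz");im=c["color"]
    hsv=cv2.cvtColor(im,cv2.COLOR_BGR2HSV)
    m=cv2.inRange(hsv,(105,120,90),(130,255,255))
    roi=np.zeros_like(m)
    if n=="top": roi[155:215,235:295]=1
    else: roi[170:235,222:300]=1
    m=m*roi
    k,l,s,ce=cv2.connectedComponentsWithStats(m,connectivity=4)
    for i in range(1,k):
        if s[i,4]<15: continue
        ys,xs=np.where(l==i)
        P=np.array([onz(c,(x,y),0.087) for x,y in zip(xs,ys)])
        w=P-P.mean(0);e,v=np.linalg.eigh(w[:,:2].T@w[:,:2]);a=v[:,1]
        D=c["depth"][ys,xs]
        o=c["origin"]; rays=[ray(c,(x,y))[1] for x,y in zip(xs,ys)]
        zz=np.median([o[2]+r[2]*d for r,d in zip(rays,D)])
        print(n,s[i],P.mean(0).round(4),"ang",np.degrees(np.arctan2(a[1],a[0])).round(1),"len",np.ptp(w[:,:2]@a).round(3),"depth z",zz.round(4))
    
c=np.load("top0.npz")
for nm,uv,z in(("blue",(228,200),.05),("pink",(296.5,179),.05),("beaker",(234,151),.05)): print(nm,onz(c,uv,z).round(3))
E
```

```text
top [244 165  32  10 122] [0.6081 0.0161 0.087 ] ang 98.9 len 0.135 depth z 0.0873
top [278 169  10  20  86] [ 0.5569 -0.0764  0.087 ] ang -170.2 len 0.094 depth z 0.0877
top [239 177  10  21  92] [0.532  0.0896 0.087 ] ang -171.0 len 0.094 depth z 0.0872
top [251 192  33  11 137] [ 0.4807 -0.0029  0.087 ] ang 98.8 len 0.135 depth z 0.0872
scene [231 180  27  30 190] [0.4901 0.02   0.087 ] ang 71.9 len 0.203 depth z 0.0867
scene [259 180  27  31 250] [ 0.5676 -0.0547  0.087 ] ang 62.1 len 0.21 depth z 0.0863
blue [0.494 0.159 0.05 ]
pink [ 0.567 -0.14   0.05 ]
beaker [0.724 0.119 0.05 ]
```

Section centres sit 128 mm and 168 mm apart at z≈87 mm, which matches the given sizes. The box centre is about (0.544, 0.007) with a yaw of about 8.5°. Next: the balance's extent, the tool axes and the move plan.

```bash
cat >> h.py <<'E'
def where():
    from workcell import manip
    o=manip.get_obs();M=R.from_quat(o["ee_rot"]).as_matrix()
    return np.array(o["position"]),M,o
def to(p,yaw_y=None,show=True):
    "shift (mm, tool axes) to world point p; yaw_y: desired world angle (deg) of tool y; prints turn about tool x and the tilt fix"
    x,M,o=where()
    print("t",round(float(o["clock"]),2),"pos",x.round(4),"F",np.round(o["ft_force"],1),"j7",round(float(o["joint_pos"][6]),2))
    print("tool shift mm",(M.T@(np.array(p)-x)*1000).round(1))
    if yaw_y is not None:
        a=np.radians(yaw_y);X=np.array([0,0,-1.]);Y=np.array([np.cos(a),np.sin(a),0]);T=np.c_[X,Y,np.cross(X,Y)]
        print("rotvec tool",R.from_matrix(M.T@T).as_rotvec().round(4), "shift after turn",(T.T@(np.array(p)-x)*1000).round(1))
E
python3 - <<'E'
from h import *
x,M,o=where();print(M.round(3))
c=np.load("top0.npz")
s=512/800
for uv,z in(((132,208),.276),((240,208),.276),((145,340),.0),((235,368),0.03),((143,368),.03),((240,300),0)): print(uv,onz(c,(uv[0]*s,uv[1]*s),z).round(3))
D=c["depth"];K=c["camera_matrix"]
# world heights in corridor
v,u=np.mgrid[0:384,0:512]
d=np.stack([(u-K[0,2])/K[0,0],(v-K[1,2])/K[1,1],np.ones_like(u,float)],-1)*D[...,None]
P=d@R.from_quat(c["attitude"]).as_matrix().T+c["origin"]
sel=(P[...,0]>.0)&(P[...,0]<.9)&(P[...,1]>.25)&(P[...,1]<1.1)&(P[...,2]>.03)&(v<235)
Q=P[sel]
for y in np.arange(.25,1.1,.05):
    q=Q[(Q[:,1]>=y)&(Q[:,1]<y+.05)]
    if len(q): print(y.round(2),"x",q[:,0].min().round(3),q[:,0].max().round(3),"zmax",q[:,2].max().round(3))
to((.42,.05,.33),98.5);to((.42,.05,.33),8.5)
E
```

```text
[[ 0.     0.253  0.967]
 [ 0.     0.967 -0.253]
 [-1.     0.     0.   ]]
(132, 208) [0.734 0.702 0.276]
(240, 208) [0.712 0.43  0.276]
(145, 340) [0.481 0.741 0.   ]
(235, 368) [0.371 0.49  0.03 ]
(143, 368) [0.391 0.734 0.03 ]
(240, 300) [0.578 0.482 0.   ]
0.25 x 0.648 0.9 zmax 1.03
0.3 x 0.551 0.9 zmax 1.032
0.35 x 0.556 0.9 zmax 0.955
0.4 x 0.553 0.9 zmax 0.955
0.45 x 0.39 0.9 zmax 0.954
0.5 x 0.188 0.9 zmax 0.954
0.55 x 0.188 0.9 zmax 0.956
0.6 x 0.195 0.9 zmax 1.062
0.65 x 0.385 0.9 zmax 1.06
0.7 x 0.397 0.9 zmax 0.961
0.75 x 0.649 0.899 zmax 0.847
0.8 x 0.651 0.9 zmax 0.747
0.85 x 0.781 0.9 zmax 0.337
0.9 x 0.783 0.869 zmax 0.237
0.95 x 0.781 0.896 zmax 0.261
1.0 x 0.783 0.896 zmax 0.256
1.05 x 0.782 0.899 zmax 0.216
t 1.0 pos [0.1581 0.6047 0.2313] F [0.7 0.7 0.6] j7 -0.09
tool shift mm [ -98.7 -470.4  393.7]
rotvec tool [-4.042e-01  0.000e+00 -1.000e-04] shift after turn [ -98.7 -587.3  177. ]
t 1.0 pos [0.1581 0.6047 0.2313] F [0.7 0.7 0.6] j7 -0.09
tool shift mm [ -98.7 -470.4  393.7]
rotvec tool [ 1.1666e+00 -0.0000e+00 -1.0000e-04] shift after turn [-98.7 177.  587.3]
```

The balance spans about x 0.385–0.75, y 0.45–0.74, so I'll rise above its 276 mm top first. I'll turn the tool to match the box yaw and shut the fingers on the way.

```bash
python3 -m handwheel '-13 0 0 0.146 0 0 0;-13 0 0 0.146 0 0 0;-13 0 0 0.146 0 0 0;-13 0 0 0.146 0 0 0;-13 0 0 0.146 0 0 0;-13 0 0 0.146 0 0 0;-13 0 0 0.146 0 0 0;-13 0 0 0.146 0 0 0' 20; python3 -c "
from h import *
to((.42,.05,.33),8.5)"
```

```text
clock: 1.8
position: [0.1581, 0.6047, 0.3359]
ee_rot: [0.464, 0.534, -0.463, 0.534]
ft_force: [-0.6, -0.9, -0.2]
grip_width: 0.001
t 1.8 pos [0.1581 0.6047 0.3359] F [-0.6 -0.9 -0.2] j7 -1.23
tool shift mm [  5.8 181.3 586. ]
rotvec tool [-0.0072 -0.0002 -0.    ] shift after turn [  5.9 177.1 587.3]
```

```bash
python3 -m handwheel '0 14 46 0 0 0 0;0 14 46 0 0 0 0;0 14 46 0 0 0 0;0 14 46 0 0 0 0;0 14 46 0 0 0 0;0 14 46 0 0 0 0;0 14 46 0 0 0 0' ; python3 -c "
from h import *
to((.42,.05,.33),8.5)"
```

```text
clock: 2.5
position: [0.3028, 0.2985, 0.3355]
ee_rot: [0.462, 0.536, -0.462, 0.535]
ft_force: [1.0, -0.5, 0.7]
grip_width: 0.002
t 2.5 pos [0.3028 0.2985 0.3355] F [ 1.  -0.5  0.7] j7 -0.79
tool shift mm [  5.3  79.5 263. ]
rotvec tool [-0.0014 -0.0009 -0.0003] shift after turn [  5.5  79.2 263.1]
```

```bash
python3 -m handwheel '0 18 46 0 0 0 0;0 18 46 0 0 0 0;0 18 46 0 0 0 0;0 18 46 0 0 0 0;0 18 46 0 0 0 0;0 18 46 0 0 0 0;0 0 0 0 0 0 0' ; python3 - <<'E'
from h import *
from workcell import cams
to((.4807,-.0029,.12),8.5)
x,M,o=where()
c=cams.camera("wrist");np.savez("w1.npz",x=x,M=M,**c)
print(c["camera_matrix"],np.round(c["T_tool_cam"],3))
cv2.imwrite("pics/w1.png",cv2.resize(c["color"],(768,576)))
E
```

```text
clock: 3.2
position: [0.4514, 0.0368, 0.3358]
ee_rot: [0.465, 0.533, -0.464, 0.534]
ft_force: [-1.0, 0.7, 0.2]
grip_width: -0.005
t 3.2 pos [0.4514 0.0368 0.3358] F [-1.   0.7  0.2] j7 -0.15
tool shift mm [215.8  23.2  43.3]
rotvec tool [-0.0111  0.0001 -0.0015] shift after turn [215.8  23.1  43.6]
[[297.31863964   0.         255.18141052]
 [  0.         297.31863964 190.51169775]
 [  0.           0.           1.        ]] [[-0.    -0.319  0.948 -0.143]
 [ 1.     0.001  0.     0.   ]
 [-0.001  0.948  0.319 -0.081]
 [ 0.     0.     0.     1.   ]]
```

View pics/w1.png

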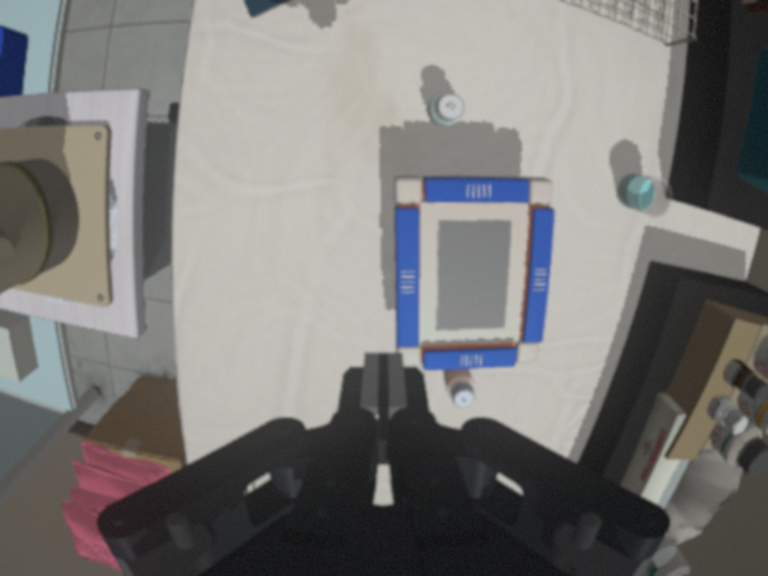

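The wrist view shows all four sections proud, with ribs at about (479,190), (408,281), (540,279) and (470,359). The fingertips are at (383,380). I'll measure from this view as a cross-check.

```bash
cat >> h.py <<'E'
def wrist_blue(f):
    c=np.load(f);K=c["camera_matrix"];x,M,T=c["x"],c["M"],c["T_tool_cam"]
    m=cv2.inRange(cv2.cvtColor(c["color"],cv2.COLOR_BGR2HSV),(105,120,90),(130,255,255))
    m=cv2.morphologyEx(m,cv2.MORPH_CLOSE,np.ones((3,3)))
    k,l,s,ce=cv2.connectedComponentsWithStats(m,connectivity=4)
    for i in range(1,k):
        if s[i,4]<150 or s[i,0]<200: continue
        ys,xs=np.where(l==i)
        a=(xs-K[0,2])/K[0,0];b=(ys-K[1,2])/K[1,1];th=np.hypot(a,b);q=np.sinc(th/np.pi)
        d=np.c_[a*q,b*q,np.cos(th)]
        o=M@T[:3,3]+x;dw=d@(M@T[:3,:3]).T
        P=o+dw*((.087-o[2])/dw[:,2])[:,None]
        r=cv2.minAreaRect((P[:,:2]*1000).astype(np.float32))
        D=c["depth"][ys,xs];z=np.median(o[2]+dw[:,2]/d[:,2]*D)
        print(s[i][:4],"mean",P.mean(0)[:2].round(4),"rect",np.round(r[0],1),np.round(r[1],1),round(r[2],1),"z",z.round(4))
E
python3 -c "
from h import *
wrist_blue('w1.npz')"
```

```text
[284 119  68  15] mean [0.5285 0.0882] rect [530.3  88.5] [92.8 19.2] 9.6 z 0.0872
[264 139  15  92] mean [0.4797 0.    ] rect [480.4  -4.7] [ 19.3 133.6] 9.1 z 0.0871
[349 139  20  89] mean [0.6055 0.0185] rect [606.1  15.5] [ 19.4 134.1] 8.9 z 0.0871
[283 232  61  14] mean [ 0.5555 -0.0768] rect [557.  -77.2] [93.3 20.8] 9.3 z 0.087
```

```bash
python3 -m handwheel '20 12 22 0 0 0 0;40 11 22 0 0 0 0;45 0 0 0 0 0 0;45 0 0 0 0 0 0;40 0 0 0 0 0 0;25 0 0 0 0 0 0;0 0 0 0 0 0 0' ; python3 - <<'E'
from h import *
to((.4805,-.0038,.081),8.8)
E
```

```text
clock: 3.95
position: [0.4763, 0.004, 0.1175]
ee_rot: [0.46, 0.537, -0.463, 0.535]
ft_force: [0.1, -0.0, 0.8]
grip_width: -0.002
t 3.95 pos [0.4763 0.004  0.1175] F [ 0.1 -0.   0.8] j7 0.16
tool shift mm [36.4  3.2  8.3]
rotvec tool [-0.0051  0.001   0.0058] shift after turn [36.5  3.   8.3]
```

```bash
python3 -m handwheel '5 3 8 0 0 0 0;12 0 0 0 0 0 0;5 0 0 0 0 0 0;0 0 0 0 0 0 0' ; python3 - <<'E'
from h import *
from workcell import cams
to((.4805,-.0038,.081),8.8)
x,M,o=where()
c=cams.camera("wrist");np.savez("w2.npz",x=x,M=M,**c)
cv2.imwrite("pics/w2.png",cv2.resize(c["color"],(768,576)))
E
```

```text
clock: 4.35
position: [0.4824, -0.0037, 0.098]
ee_rot: [0.462, 0.536, -0.462, 0.535]
ft_force: [-0.3, -0.7, -0.3]
grip_width: 0.002
t 4.35 pos [ 0.4824 -0.0037  0.098 ] F [-0.3 -0.7 -0.3] j7 0.22
tool shift mm [17.  -1.9 -0.2]
rotvec tool [-0.006  -0.0002  0.0009] shift after turn [17.  -1.9 -0.2]
```

View pics/w2.png

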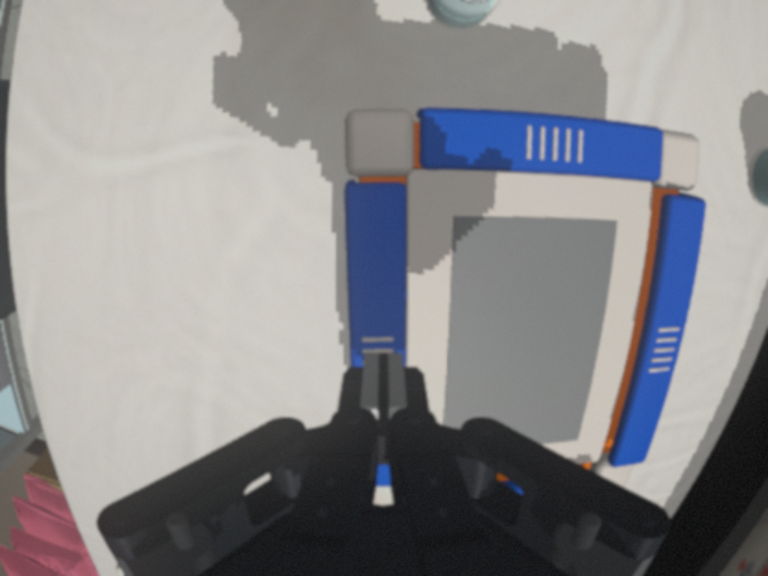

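The fingertips stand over the ribs of the front section at about (383,370) and are centred across it. Pressing slowly.

```bash
python3 -m handwheel '5 0 0 0 0 0 0;3 0 0 0 0 0 0;2 0 0 0 0 0 0;2 0 0 0 0 0 0;1.5 0 0 0 0 0 0;0 0 0 0 0 0 0'; python3 -m handwheel '1 0 0 0 0 0 0;1 0 0 0 0 0 0;0 0 0 0 0 0 0'
```

```text
clock: 5.0
position: [0.4828, -0.0043, 0.0848]
ee_rot: [0.462, 0.535, -0.462, 0.535]
ft_force: [-1.0, -0.4, 3.7]
grip_width: 0.0
clock: 5.3
position: [0.4828, -0.0043, 0.0826]
ee_rot: [0.462, 0.535, -0.462, 0.535]
ft_force: [0.6, 0.3, -0.3]
grip_width: -0.003
```

The force peaked and then dropped to about 0, so it has snapped. I'll press on to the stop to confirm.

```bash
python3 -m handwheel '1 0 0 0 0 0 0;1 0 0 0 0 0 0;0.7 0 0 0 0 0 0;0 0 0 0 0 0 0'; python3 -m handwheel '-10 0 0 0 0 0 0;-20 0 0 0 0 0 0;0 0 0 0 0 0 0'; python3 - <<'E'
from h import *
from workcell import cams
to((.531,.089,.100),8.8)
x,M,o=where()
c=cams.camera("wrist");np.savez("w3.npz",x=x,M=M,**c)
cv2.imwrite("pics/w3.png",cv2.resize(c["color"],(768,576)))
wrist_blue("w3.npz")
E
```

```text
clock: 5.7
position: [0.4828, -0.0043, 0.0802]
ee_rot: [0.462, 0.535, -0.462, 0.535]
ft_force: [-0.4, -0.0, 3.1]
grip_width: -0.0
clock: 6.0
position: [0.4843, -0.0044, 0.1125]
ee_rot: [0.463, 0.535, -0.461, 0.536]
ft_force: [0.2, 0.4, 0.2]
grip_width: -0.002
t 6.0 pos [ 0.4843 -0.0044  0.1125] F [0.2 0.4 0.2] j7 0.2
tool shift mm [ 12.7  59.8 -85.6]
rotvec tool [-0.007  -0.0006 -0.0035] shift after turn [ 12.5  60.4 -85.1]
[275  73 151  43] mean [0.5266 0.0868] rect [530.4  87.4] [94.8 20.7] 8.9 z 0.0871
[231 117  35 128] mean [0.4757 0.0298] rect [476.8  23.3] [19.7 80. ] 9.0 z 0.0801
[399 125  55 173] mean [0.604  0.0228] rect [605.5  15.6] [ 21.3 134.8] 9.1 z 0.0871
```

View pics/w3.png

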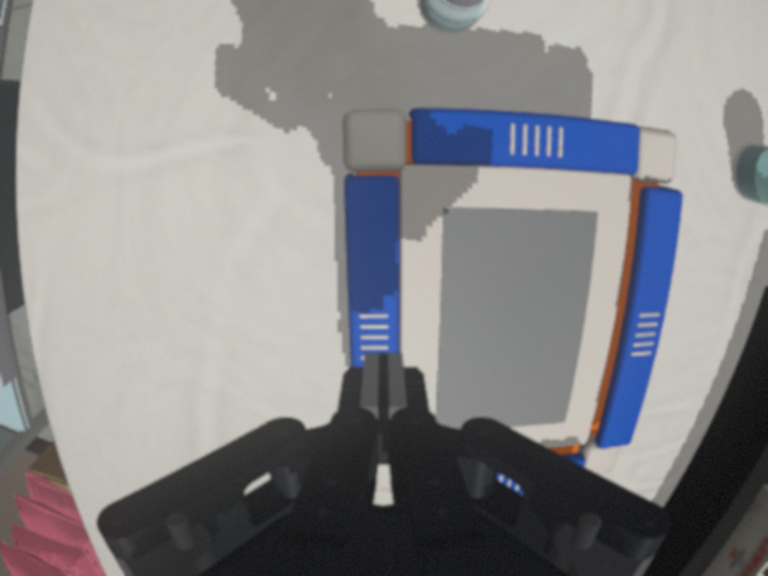

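The front section now reads z=0.0801 (shut), and the left section measures the same as before, so the box hasn't moved. Next, the left section.

```bash
python3 -m handwheel '0 20 -28 0 0 0 0;0 20 -28 0 0 0 0;0 19 -28 0 0 0 0;0 0 0 0 0 0 0'; python3 - <<'E'
from h import *
to((.5305,.087,.092),8.8)
E
```

```text
clock: 6.45
position: [0.5297, 0.0923, 0.1094]
ee_rot: [0.46, 0.537, -0.46, 0.537]
ft_force: [0.5, -0.6, -0.1]
grip_width: 0.006
t 6.45 pos [0.5297 0.0923 0.1094] F [ 0.5 -0.6 -0.1] j7 0.11
tool shift mm [17.4 -0.   5.4]
rotvec tool [-0.0003 -0.0002 -0.0001] shift after turn [17.4 -0.   5.4]
```

```bash
python3 -m handwheel '5 0 5.5 0 0 0 0;8 0 0 0 0 0 0;4 0 0 0 0 0 0;0 0 0 0 0 0 0'; python3 - <<'E'
from h import *
to((.5305,.087,.080),8.8)
E
```

```text
clock: 6.85
position: [0.5289, 0.0811, 0.0922]
ee_rot: [0.462, 0.535, -0.463, 0.535]
ft_force: [0.6, -0.1, 0.4]
grip_width: 0.001
t 6.85 pos [0.5289 0.0811 0.0922] F [ 0.6 -0.1  0.4] j7 0.14
tool shift mm [12.2  2.5 -5.6]
rotvec tool [-0.008   0.0001  0.0015] shift after turn [12.2  2.5 -5.6]
```

```bash
python3 -m handwheel '0 2.5 -5.5 0 0 0 0;0 0 0 0 0 0 0;0 0 0 0 0 0 0'; python3 -m handwheel '4 0 0 0 0 0 0;2 0 0 0 0 0 0;1.5 0 0 0 0 0 0;1 0 0 0 0 0 0;1 0 0 0 0 0 0;1 0 0 0 0 0 0;0 0 0 0 0 0 0'
```

```text
clock: 7.15
position: [0.5315, 0.0881, 0.0933]
ee_rot: [0.462, 0.535, -0.462, 0.536]
ft_force: [0.1, -0.3, 1.0]
grip_width: 0.0
clock: 7.85
position: [0.5312, 0.0877, 0.0823]
ee_rot: [0.462, 0.535, -0.462, 0.535]
ft_force: [0.4, 0.0, -0.1]
grip_width: 0.004
```

```bash
python3 -m handwheel '1 0 0 0 0 0 0;0.8 0 0 0 0 0 0;0 0 0 0 0 0 0'
```

```text
clock: 8.15
position: [0.5313, 0.0878, 0.0807]
ee_rot: [0.462, 0.535, -0.462, 0.535]
ft_force: [0.2, 0.8, -0.6]
grip_width: -0.004
```

```bash
python3 -m handwheel '0.7 0 0 0 0 0 0;0.5 0 0 0 0 0 0;0 0 0 0 0 0 0'; python3 -m handwheel '-10 0 0 0 0 0 0;-20 0 0 0 0 0 0;0 0 0 0 0 0 0;0 0 0 0 0 0 0'; python3 - <<'E'
from h import *
from workcell import cams
to((.605,.0158,.100),8.8)
x,M,o=where()
c=cams.camera("wrist");np.savez("w4.npz",x=x,M=M,**c)
cv2.imwrite("pics/w4.png",cv2.resize(c["color"],(768,576)))
wrist_blue("w4.npz")
E
```

```text
clock: 8.45
position: [0.5315, 0.0878, 0.0801]
ee_rot: [0.462, 0.536, -0.462, 0.535]
ft_force: [-2.8, 1.0, 8.0]
grip_width: 0.003
clock: 8.85
position: [0.5316, 0.088, 0.11]
ee_rot: [0.462, 0.535, -0.461, 0.535]
ft_force: [0.0, 0.4, -0.4]
grip_width: 0.002
t 8.85 pos [0.5316 0.088  0.11  ] F [ 0.   0.4 -0.4] j7 0.12
tool shift mm [10.  62.  82.2]
rotvec tool [-0.0064 -0.0006 -0.001 ] shift after turn [10.  61.5 82.6]
[331 247  32  46] mean [0.5985 0.0676] rect [598.5  64.4] [20.7 38.8] 8.9 z 0.0871
```

View pics/w4.png

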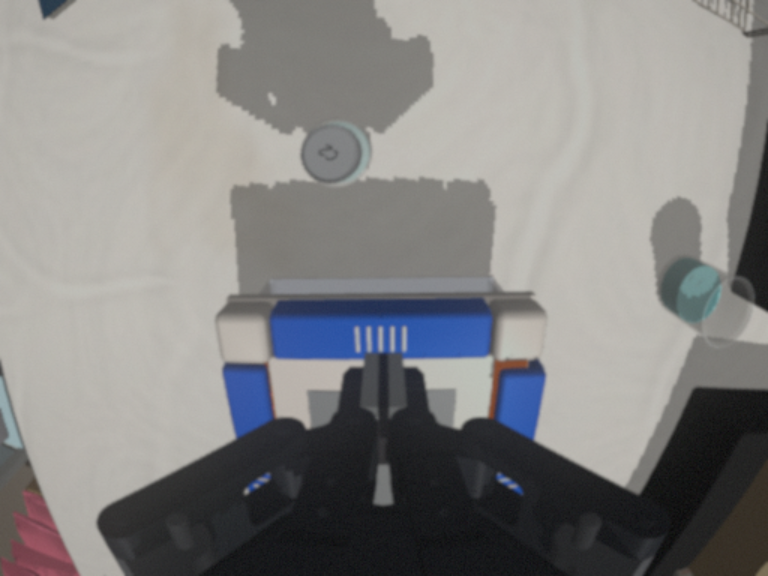

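The left section (ribs at about (381,340)) is flush with its corners with no orange showing. Next, the back section.

```bash
python3 -m handwheel '0 20 27 0 0 0 0;0 21 28 0 0 0 0;0 21 27 0 0 0 0;0 0 0 0 0 0 0;0 0 0 0 0 0 0;0 0 0 0 0 0 0'; python3 - <<'E'
from h import *
to((.605,.0158,.093),8.8)
E
```

```text
clock: 9.5
position: [0.604, 0.0167, 0.1089]
ee_rot: [0.462, 0.536, -0.462, 0.535]
ft_force: [-0.3, -0.4, -0.6]
grip_width: 0.001
t 9.5 pos [0.604  0.0167 0.1089] F [-0.3 -0.4 -0.6] j7 0.33
tool shift mm [15.9  0.9  1. ]
rotvec tool [-0.0057 -0.0006  0.0013] shift after turn [15.9  0.9  1. ]
```

```bash
python3 -m handwheel '8 1 1 0 0 0 0;8 0 0 0 0 0 0;0 0 0 0 0 0 0;0 0 0 0 0 0 0'; python3 -m handwheel '4 0 0 0 0 0 0;2 0 0 0 0 0 0;1.5 0 0 0 0 0 0;1 0 0 0 0 0 0;1 0 0 0 0 0 0;1 0 0 0 0 0 0;0 0 0 0 0 0 0'; python3 -m handwheel '1 0 0 0 0 0 0;0.8 0 0 0 0 0 0;0 0 0 0 0 0 0'
```

```text
clock: 9.9
position: [0.6055, 0.0152, 0.0932]
ee_rot: [0.462, 0.536, -0.462, 0.535]
ft_force: [-0.0, 0.1, -0.9]
grip_width: 0.004
clock: 10.6
position: [0.6058, 0.0149, 0.0828]
ee_rot: [0.462, 0.535, -0.462, 0.535]
ft_force: [0.5, 0.9, 0.3]
grip_width: 0.003
clock: 10.9
position: [0.6058, 0.0149, 0.0811]
ee_rot: [0.462, 0.535, -0.462, 0.535]
ft_force: [-0.7, 0.0, -0.2]
grip_width: -0.001
```

```bash
python3 -m handwheel '0.8 0 0 0 0 0 0;0.8 0 0 0 0 0 0;0 0 0 0 0 0 0'; python3 -m handwheel '-10 0 0 0 0 0 0;-20 0 0 0 0 0 0;0 0 0 0 0 0 0;0 0 0 0 0 0 0'; python3 - <<'E'
from h import *
to((.5565,-.0755,.100),8.8)
E
```

```text
clock: 11.2
position: [0.6059, 0.0149, 0.0802]
ee_rot: [0.462, 0.535, -0.462, 0.535]
ft_force: [-2.1, -0.2, 5.2]
grip_width: 0.001
clock: 11.6
position: [0.6061, 0.015, 0.1102]
ee_rot: [0.462, 0.535, -0.462, 0.536]
ft_force: [-0.8, 0.3, -0.2]
grip_width: -0.005
t 11.6 pos [0.6061 0.015  0.1102] F [-0.8  0.3 -0.2] j7 0.33
tool shift mm [ 10.1 -62.4  82.3]
rotvec tool [-0.0064 -0.0003 -0.0011] shift after turn [ 10.2 -62.9  81.9]
```

The back section hit its stop at 0.0802. Next, the right section.

```bash
python3 -m handwheel '0 -20 27 0 0 0 0;0 -21 28 0 0 0 0;0 -21 27 0 0 0 0;0 0 0 0 0 0 0;0 0 0 0 0 0 0;0 0 0 0 0 0 0'; python3 - <<'E'
from h import *
from workcell import cams
to((.5565,-.0755,.093),8.8)
x,M,o=where()
c=cams.camera("wrist");np.savez("w5.npz",x=x,M=M,**c)
cv2.imwrite("pics/w5.png",cv2.resize(c["color"],(768,576)))
wrist_blue("w5.npz")
E
```

```text
clock: 12.2
position: [0.5568, -0.074, 0.1093]
ee_rot: [0.462, 0.536, -0.461, 0.536]
ft_force: [-0.4, 0.2, -0.1]
grip_width: 0.001
t 12.2 pos [ 0.5568 -0.074   0.1093] F [-0.4  0.2 -0.1] j7 0.46
tool shift mm [16.3 -0.5  1.4]
rotvec tool [-0.0051 -0.0005  0.0003] shift after turn [16.3 -0.5  1.4]
[338   0  38 207] mean [0.6038 0.0133] rect [604.1  12.5] [ 20.1 125.8] 9.1 z 0.0801
```

View pics/w5.png

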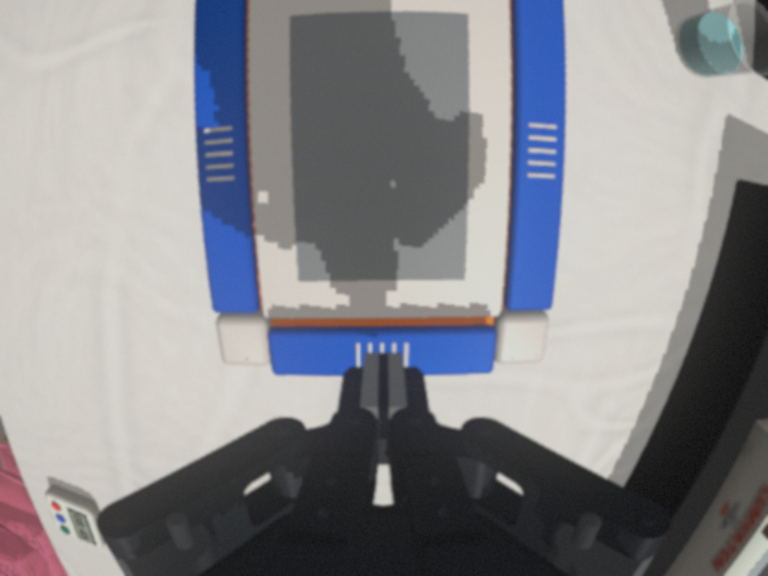

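The back section reads z=0.0801 (shut). The fingertips are over the right section's ribs at about (383,355), and orange still shows there.

```bash
python3 -m handwheel '8 -0.5 1.5 0 0 0 0;8 0 0 0 0 0 0;0 0 0 0 0 0 0;0 0 0 0 0 0 0'; python3 -m handwheel '4 0 0 0 0 0 0;2 0 0 0 0 0 0;1.5 0 0 0 0 0 0;1 0 0 0 0 0 0;1 0 0 0 0 0 0;1 0 0 0 0 0 0;0 0 0 0 0 0 0'; python3 -m handwheel '1 0 0 0 0 0 0;0.8 0 0 0 0 0 0;0 0 0 0 0 0 0'; python3 -m handwheel '0.8 0 0 0 0 0 0;0.8 0 0 0 0 0 0;0 0 0 0 0 0 0'
```

```text
clock: 12.65
position: [0.556, -0.0768, 0.0932]
ee_rot: [0.462, 0.536, -0.462, 0.535]
ft_force: [-0.3, 0.1, -0.6]
grip_width: 0.001
clock: 13.35
position: [0.5561, -0.0769, 0.083]
ee_rot: [0.462, 0.535, -0.462, 0.535]
ft_force: [-0.5, -0.6, 0.5]
grip_width: 0.003
clock: 13.65
position: [0.5562, -0.0768, 0.0812]
ee_rot: [0.462, 0.535, -0.462, 0.535]
ft_force: [0.7, -0.5, 0.3]
grip_width: -0.003
clock: 13.95
position: [0.5564, -0.0768, 0.0802]
ee_rot: [0.462, 0.535, -0.462, 0.535]
ft_force: [-1.6, 1.5, 4.5]
grip_width: 0.002
```

The right section also reached the stop. Moving up and back for a check view.

```bash
python3 -m handwheel '-10 0 0 0 0 0 0;-40 0 0 0 0 0 0;-40 0 0 0 0 0 0;-42 0 0 0 0 0 0;-42 0 0 0 0 0 0;-42 0 0 0 0 0 0;-40 0 0 0 0 0 0'; python3 -m handwheel '0 -21 -32 0 0 0 0;0 -22 -32 0 0 0 0;0 -22 -32 0 0 0 0;0 -21 -32 0 0 0 0;0 0 0 0 0 0 0;0 0 0 0 0 0 0'; python3 - <<'E'
from h import *
from workcell import cams
to((.45,.036,.335),8.8)
x,M,o=where()
c=cams.camera("wrist");np.savez("w6.npz",x=x,M=M,**c)
cv2.imwrite("pics/w6.png",cv2.resize(c["color"],(768,576)))
wrist_blue("w6.npz")
c=cams.camera("scene");cv2.imwrite("pics/s6.png",cv2.resize(c["color"][150:260,190:330],None,fx=5,fy=5,interpolation=cv2.INTER_CUBIC))
E
```

```text
clock: 14.65
position: [0.5559, -0.0772, 0.3384]
ee_rot: [0.462, 0.535, -0.462, 0.535]
ft_force: [0.6, -0.4, -0.1]
grip_width: -0.004
clock: 15.25
position: [0.4522, 0.0373, 0.3364]
ee_rot: [0.462, 0.536, -0.461, 0.536]
ft_force: [0.0, -0.9, -0.0]
grip_width: -0.002
t 15.25 pos [0.4522 0.0373 0.3364] F [ 0.  -0.9 -0. ] j7 -0.14
tool shift mm [ 1.4 -2.4  1. ]
rotvec tool [-0.0052 -0.0013 -0.0011] shift after turn [ 1.4 -2.4  1. ]
[283 119  68  16] mean [0.528  0.0887] rect [529.3  88.9] [92.8 20.2] 9.7 z 0.0801
[264 139  14  91] mean [0.4796 0.0006] rect [480.5  -3. ] [ 18.  131.8] 9.0 z 0.0801
[347 140  20  88] mean [0.6026 0.0203] rect [603.4  16.9] [ 18.8 132.2] 9.1 z 0.0802
[281 231  61  14] mean [ 0.5539 -0.0734] rect [555.2 -73.9] [92.6 20.6] 9.3 z 0.08
```

View pics/w6.png

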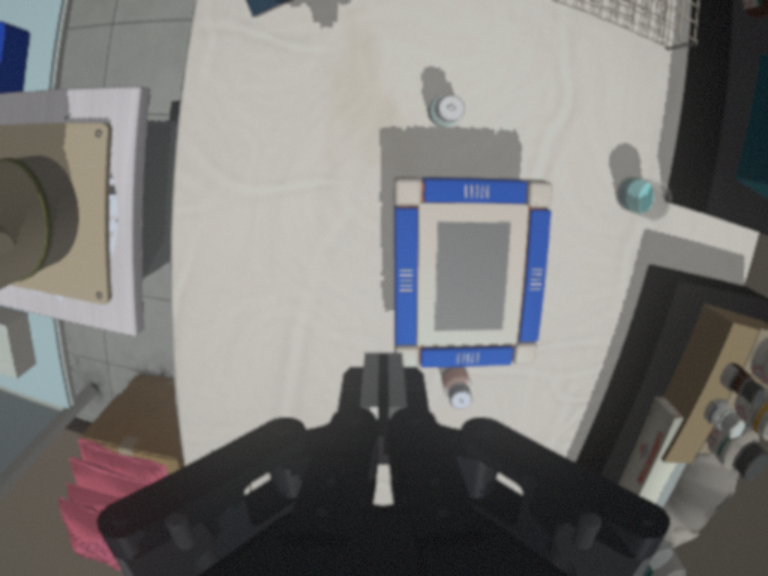

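View pics/s6.png

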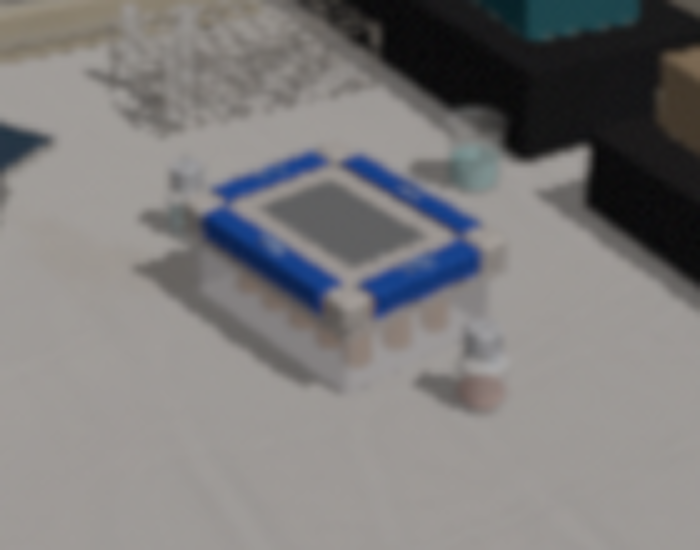

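Both views show all four sections flush with the white corners and no orange. Their heights read 0.080 m, the box hasn't moved, and the bottles and beaker are standing where they were. The tool is clear at 0.336 m.

```bash
python3 -c "
from workcell import hand_in
print(hand_in())"
```

```text
the job is handed in; nothing more can be done
None
```

I pressed the front, left, back and right sections in turn with shut fingertips. Each one snapped past its peak and was then pressed lightly to the stop at about 80 mm. The job was handed in about 15 s after the start, with no verdict reported.

- **Sections:** in the last wrist picture all four section tops read 80.0–80.2 mm, down from 87 mm. No orange seal showed in the wrist or scene view.
- **Box:** it did not move visibly. The measured section centres agree with the first ones to within about 3 mm. That difference is mostly because I still projected onto the old 87 mm height after they were shut.
- **Other things:** the bottles and beaker were still upright and in place.
- **Forces:** the highest wrist force I saw, read only at the end of each move, was about 8 N up. The arm ended clear, with the fingertips at 0.336 m.
- **One correction:** above the left section the tool was about 6 mm off after a quick move. I corrected it before touching anything, and no check failed.

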